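Work a jammed bench stop loose

TASK

The wooden-headed bench stop is jammed in its grey socket on the red carving bench. Turn the black dial on the socket clockwise to the green mark to unlock it, then grip the stop by its wooden head and rock it side to side, towards one brass keeper and then the other, until both keepers are pushed well back and it comes free. Lift it out and finish holding it upright in the gripper, straight above its socket with its foot just clear (no more than 5 cm above the socket's top), without disturbing the mallet, gouge and offcut.

Things in the scene. Friction and masses are not known exactly. Their poses are not given: they have to be found in the camera images.
- socket: Fixed grey socket unit on the bench. Origin: bench surface, straight below the stop's hole. z up; x points from the dial to the stop; y is the rocking direction (left keeper at +y, right at -y). Yaw varies up to 0.4 rad. Base plate 8 mm thick, x -160 to 45 mm, y +-80 mm. Block around the stop: x +-35, y +-70 mm, 69 mm high. Dial housing: x -150 to -35, y +-50 mm, 48 mm high.
- socket_top (a point): Centre of the hole in the block's top face, 69 mm above the bench; axes as the socket's. The hole is 25.5 mm (x) by 50 mm (y) here; its lowest 18 mm narrow to 21.5 mm in y and its floor is 8 mm above the bench. The stop has 0.75 mm to spare on each side, in x all the way up, in y only at the foot.
- dial (a joint): Dial angle (rad), growing clockwise seen from above, range -0.06 to 1.86. Clicks at 0, 0.6 and 1.8 (red dots) and 1.2 (green dot: unlocked); let go, it springs to the nearest click. Within 0.15 of 1.2 is on the mark. Starts at 0 or 0.6. Takes up to about 0.25 N m. Short of the green mark a hidden bolt keeps the stop from rising more than 3 mm.
- dial_grip (a point): Point to pinch, on the dial's vertical axis, 110 mm from the stop towards socket -x, 71.5 mm above the bench. Black grip bar 50 mm long, 14 wide, 24 tall (57.5 to 81.5 mm above the bench) on a grey disc of 48 mm diameter. The point turns with the dial: its x lies along the bar, its -x end (white line) is the pointer. At dial = 1.2 its axes are parallel to the socket's.
- stop: Loose bench stop, about 0.35 kg, 130 mm high: steel shank 24 (x) by 20 mm (y), wooden head on top. Origin: bottom of its rounded foot; z up along the shank. At home its axes are parallel to the socket's and its origin is 8 mm above the bench. The foot is out of the hole once the origin is over 69 mm above the bench.
- stop_head (a point): Middle of the wooden head (32 x 32 x 42 mm), 111 mm above the stop's origin, 119 mm above the bench at home: the point to grip, on opposite faces along x or y; axes as the stop's. Pinched along x, the head can swivel between the fingers as it is rocked along y.
- stop_pivot (a point): Centre of the rounded foot, 10 mm above the stop's origin, 18 mm above the bench at home. The stop rocks about the line along x through it, up to about 0.25 rad either way. Leaning it 0.15 to 0.2 rad towards a keeper pushes that keeper back far enough; it takes about 5 N at the head.
- stop_pin (a point): Centre of the stop's brass cross pin, 36.25 mm above its origin: 8.5 mm thick, along y, ends 17 mm from the axis. Under the keepers it stops a straight pull after about 3.5 mm.
- keeper_left (a joint): How far (m) the brass keeper on the socket's +y side is pushed back: 0 (against the shank) to 0.012. It lies 52 to 62 mm above the bench, slides along y and stays where it is left (about 6 N friction). 0.005 counts as pushed back; the pin surely passes at 0.0065.
- keeper_right (a joint): The same for the brass keeper on the socket's -y side, which is pushed back towards -y.
- mallet: Loose wooden mallet lying along its x: head 72 to 88 mm in diameter, x -50 to 55 mm; handle 26 mm in diameter reaching x = -200 mm; origin on the bench below the head. Leave alone.
- gouge: Loose carving gouge lying along its x: dark handle 26 mm in diameter, x -110 mm to 0; steel blade to x = 126 mm; origin on the bench below the ferrule. Leave alone.
- offcut: Loose board offcut 130 x 70 x 22 mm lying flat, origin under its centre. Leave alone.
Mind the look-alikes: they are no part of the job. There is more than one size of the stop; the job needs the middle-sized.

How it is judged:
On the way, in this order (a step that is already met when the one before it is completed fails the run):
1. the dial is on the green mark (value of joint dial between 1.05 and 1.35 rad), for 0.3 s.
2. with the dial there, the stop in its hole has been leant to one side (all of step 1 and z of stop in the frame of socket below 0.02 m and (y of stop_head in the frame of socket above 0.01 m or y of stop_head in the frame of socket below -0.01 m)).
3. rocked both ways: both keepers are pushed back at least 5 mm while the stop is still in its hole (all of step 1 and z of stop in the frame of socket below 0.02 m and value of joint each of keeper_left, keeper_right above 0.005 m).
At the end, for the whole second after the job is handed in: The gripper holds the stop still: foot 3 to 60 mm above the socket's top face and within 40 mm of being over the hole's centre, upright within 0.3 rad, touching no part of the socket; the dial still within 0.15 rad of the green mark (1.2) (all of step 1 and z of stop in the frame of socket_top between 0.003 and 0.06 m and horizontal distance between stop and socket_top below 0.04 m and angle between stop's own z axis and vertical below 0.3 rad and contact force between stop and the fingers above 2 N and contact force between stop and socket below 0.2 N and linear speed of stop below 0.03 m/s); the arm keeps its last pose, push and grip.
It fails at once if the mallet is moved more than 25 mm (distance of mallet from where it was at the start of the episode above 0.025 m).
It fails at once if the gouge is moved more than 25 mm (distance of gouge from where it was at the start of the episode above 0.025 m).
It fails at once if the offcut is moved more than 25 mm (distance of offcut from where it was at the start of the episode above 0.025 m).
It also fails if it takes over 51 s, if anything falls off the work surface, if the arm or the gripper's body presses on something with over 40 N, if the wrist force passes 120 N, or if a joint passes its speed limit or range.

ROBOT

A 6-joint arm with a two-finger parallel gripper is mounted at the origin on the work surface. World frame = base frame: x ahead of the robot, y to its left, z up, the work surface at z = 0. Lengths are in m, angles in rad, forces in N, time in s.
With the tool pointing down it reaches from about 0.275 to 0.825 m from the base axis. Payload 4.9 kg.
Tool frame: the origin (TCP) lies where the fingers leave the gripper's body, on its centre line; the fingertips stand 73 mm ahead of it and the grasp point (between the pads) lies 54 mm ahead of it; z points along the fingers, y is the direction in which the jaws open and shut (so a half turn about z gives the same grasp; the last joint's range is limited). The gripper opens to 85 mm and grips with 20 to 120 N. Pads are 22 mm wide; open, the fingers measure 114 mm over their backs; the gripper's body (76 mm by 85 mm) begins 54 mm behind the grasp point. The pads swing forward as they close: fully open they stand 13 mm farther back than shut.
Start: joints at [1.054, 0.326, -0.193, 1.052, 0, 1.437], TCP at [0.205, 0.51, 0.304] pointing down, gripper open.
Joint ranges: [-2.65, 2.65], [-0.97, 1.79], [-1.3, 1.35], [-1.93, 2.1], [-1.47, 1.37], [-3.14, 3.14]. Speed limits (rad/s): [2.57, 2.57, 3.14, 3.14, 3.14, 3.14].

INTERFACE

Orientations are given as a rotation vector (axis times angle).
In Python, from cell import * gives the robot as it stands.
- The arm moves only by the tool arm_command, never from a script. Its arguments are lists of equal length, an entry for each row: "dr": the turn, a rotation vector about the tool's x, y, z in rad, a list of three; "translation": the shift along the tool's x, y, z in mm, a list of three; "claw": the finger opening in mm, from 0 to 85.4. In form: {"dr": [[rx, ry, rz], ...], "translation": [[tx, ty, tz], ...], "claw": [claw, ...]}. A call has 1 to 12 rows; each row shifts and turns the commanded pose from where the row before left it, along the tool's axes as they then stand; what a row does not reach is not made up. A row lasts 1/10 s, in which the tool goes at most 50 mm and 8.59 degrees, less where a joint would pass 70% of its speed; a pose out of reach is approached as far as the arm can. A call with a gripper value outside its range is refused whole. The fingers move at their own pace and stop on an object; "squeeze" is the grip in N (left out, the last holds). Time passes only in rows, so rows that do not move let the fingers close. It gives the time, the measured TCP pose, the force and the opening at its end, in the units of the state.
- observe(): the state, without advancing time (a new reading comes with each control period).
- get_image(name): name is "scene" or "top"; returns a dict with "pixels" (420x560x3 uint8, blue, green, red), "K" (3x3 intrinsics, pixels), "R" (3x3) and "t" (3): a world point X has camera coordinates R X + t. Camera axes: x right, y down, z forward; pixel columns grow to the right and rows downward; lengths in m; the calibration is good to about 2 mm. A picture is of the moment at which its call begins. There is no depth.
- finish_job(): hands the job in, once; it reports no verdict.
The state is a dict: "t": time; "q": joint angles; "qvel": joint speeds; "tau": joint torques, N m; "tcp_pos": TCP position; "tool_rot": TCP orientation; "ft_force": force on the tool from outside, world axes, zero at the start; "wrist_torque": the same for the moment, N m; "grip_width": finger opening in m.
Only numpy, scipy, OpenCV 4.12 (cv2) and the standard library are available. Lean on these libraries where they do the work, as an engineer would, in place of code of your own. Each camera call takes 0.05 s, during which the arm holds its last target.

## Working session

There is one attempt and no reset: what is moved stays moved. The work goes in short steps, Python scripts to look and compute and a tool call to move; the robot and the scene stay as the last step left them, time stands still between calls to the robot, and variables do not carry over. Pictures are saved under pics/ and viewed, and the job is handed in when it is done.

Besides the shell and the picture viewer there is one more tool, called after "Request:" as name(argument=value, ...) on one line, values as JSON. arm_command: Moves the arm, as the interface text tells. Its arguments: {"type":"object","properties":{"dr":{"type":"array"},"translation":{"type":"array"},"claw":{"type":"array"},"squeeze":{"type":"number"}},"required":["dr","translation","claw"]}

```bash
mkdir -p pics; ls
python3 - <<'E'
from cell import *
import cv2,numpy as np
s=observe();print(s)
for n in("scene","top"):
    d=get_image(n);cv2.imwrite(f"pics/{n}0.png",d["pixels"]);print(n,d["K"],d["R"],d["t"])
    np.savez(f"{n}0.npz",**d)
E
```

```text
pics
{'t': 0.0, 'q': array([ 1.05379550e+00,  3.26954855e-01, -1.93568560e-01,  1.05195496e+00,
       -6.06062168e-07,  1.43658139e+00]), 'qvel': array([-1.09048498e-03, -3.61443091e-04, -2.53575649e-03, -2.57164274e-05,
       -3.46565573e-04,  1.58680074e-04]), 'tau': array([ 1.05074414e-03, -4.43404233e+01,  2.62439257e+01,  1.56676472e-02,
        4.39698931e-05,  6.06494652e-06]), 'tcp_pos': array([0.20520903, 0.50981562, 0.30310154]), 'tool_rot': array([-5.97512015e-01, -3.08369919e+00,  2.50319701e-03]), 'ft_force': array([-0.25836306,  0.05377679,  0.59271106]), 'wrist_torque': array([ 0.01755209,  0.03388073, -0.04367142]), 'grip_width': 0.08553436755626585}
scene [[473.72551278   0.         278.27145292]
 [  0.         473.72551278 200.41012151]
 [  0.           0.           1.        ]] [[ 0.4451126   0.89532203  0.0165299 ]
 [ 0.52596628 -0.24645731 -0.81401368]
 [-0.72473046  0.37102192 -0.58061045]] [-0.25883034 -0.24924506  1.67445292]
top [[401.98142311   0.         280.77484266]
 [  0.         401.98142311 205.48466918]
 [  0.           0.           1.        ]] [[-0.01592133 -0.99987201 -0.00157065]
 [-0.97474584  0.01587114 -0.22275243]
 [ 0.22274885 -0.00201553 -0.97487378]] [-0.02077235  0.63870307  1.02635249]
```

View pics/scene0.png

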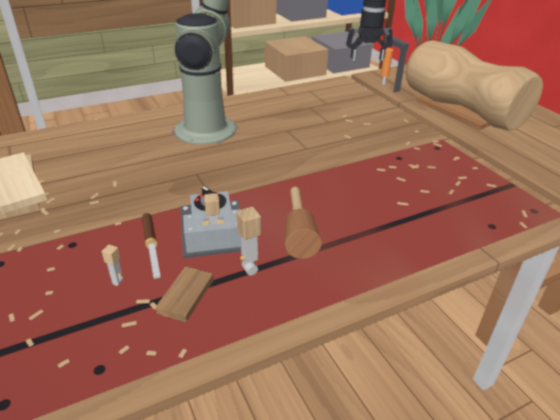

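View pics/top0.png

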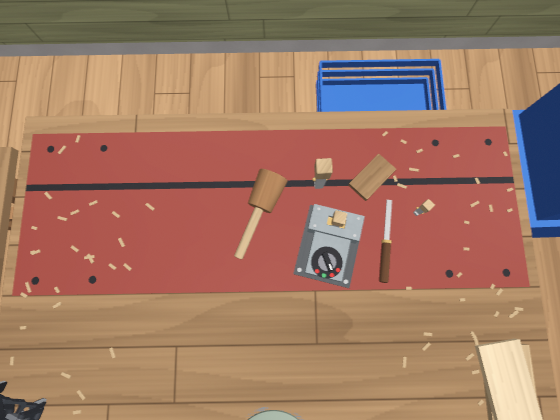

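Run:
```python
import cv2,numpy as np
a=cv2.imread("pics/top0.png")[150:295,285:400];cv2.imwrite("pics/tc.png",cv2.resize(a,None,fx=4,fy=4,interpolation=cv2.INTER_CUBIC))
a=cv2.imread("pics/scene0.png")[175:285,165:280];cv2.imwrite("pics/sc.png",cv2.resize(a,None,fx=5,fy=5,interpolation=cv2.INTER_CUBIC))
```

```text
(no output)
```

View pics/tc.png

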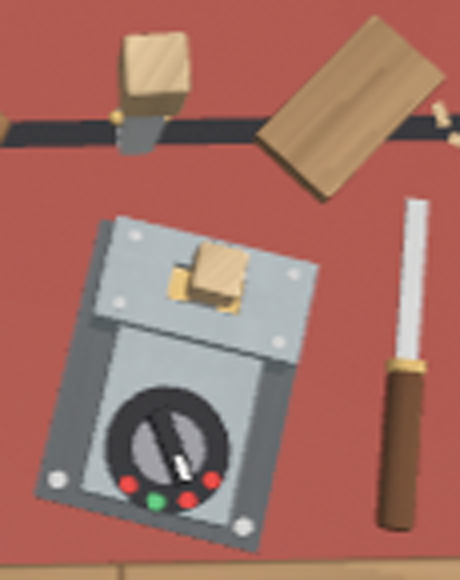

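View pics/sc.png

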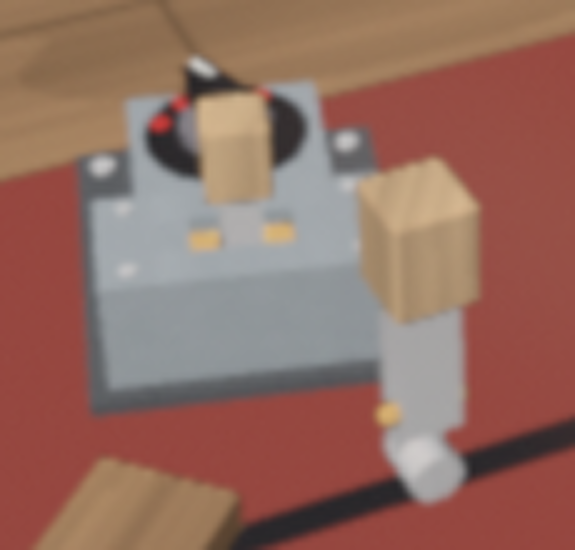

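```bash
cat > h.py <<'E'
import cv2,numpy as np
def ray(d,px,z):
    K,R,t=d["K"],d["R"],d["t"]
    c=-R.T@t; px=np.atleast_2d(px).astype(float)
    v=(R.T@np.linalg.inv(K)@np.c_[px,np.ones(len(px))].T).T
    return c+v*((z-c[2])/v[:,2])[:,None]
def proj(d,P):
    p=(d["R"]@np.atleast_2d(P).T).T+d["t"]; p=(d["K"]@p.T).T; return p[:,:2]/p[:,2:]
def fit(A,B): # 2D rigid B=R A+t
    a,b=A.mean(0),B.mean(0); H=(A-a).T@(B-b)
    th=np.arctan2(H[0,1]-H[1,0],H[0,0]+H[1,1]); R=np.array([[np.cos(th),-np.sin(th)],[np.sin(th),np.cos(th)]])
    return th,R,b-R@a
E
python3 - <<'E'
from h import *
d=np.load("top0.npz")
f=lambda p:(np.array(p,float)+.5)/4-.5+[285,150]
blk=f([(118,215),(318,265),(297,363),(95,315)])
# image: up=+x(world) ; stop end farther => socket x ~ up. left=+y
A=np.array([[35,70],[35,-70],[-35,-70],[-35,70]])/1000
B=ray(d,blk,.069)[:,:2]
th,R,t=fit(A,B);print("block",th,t,(A@R.T+t-B)*1000)
base=f([(36,496),(257,552)]);print(ray(d,base,.008))
A2=np.array([[-160,80],[-160,-80]])/1000
B2=ray(d,base,.008)[:,:2];AA=np.r_[A,A2];BB=np.r_[B,B2]
th,R,t=fit(AA,BB);print("all",th,t,(AA@R.T+t-BB)*1000)
g=lambda x,y:R@[x,y]+t
print("dial",g(-.11,0))
h=f([(198,241),(249,250),(242,289),(190,278)]);P=ray(d,h,.14)
print("headtop",P,P.mean(0),np.linalg.norm(P[1]-P[0]),np.linalg.norm(P[2]-P[1]))
dots=ray(d,f([(212,480),(188,500),(156,502),(128,485)]),.05)[:,:2]
for p in dots:
    v=R.T@(p-g(-.11,0)); print("dot",1.2+np.arctan2(v[1],-v[0]) if 0 else np.arctan2(v[1],-v[0]),np.linalg.norm(v))
p=ray(d,f([(183,469),(160,420),(155,412)]),.0815)[:,:2]
print("ptr",[R.T@(q-g(-.11,0)) for q in p])
# scene check
s=np.load("scene0.npz")
for sp in [(-.035,.07,.069),(.035,.07,.069),(.035,-.07,.069),(0,0,.14),(-.11,0,.0815),(-.16,.08,.008)]:
    q=np.r_[g(*sp[:2]),sp[2]];u=proj(s,q)[0];print(sp,u,"scene crop",(u-[165,175]+.5)*5-.5, "topcrop",(proj(d,q)[0]-[285,150]+.5)*4-.5)
for nm,px,z in[("mallet",(267,190),.04),("big",(323,160),.16),("gouge",(387,240),.013),("off",(373,177),.022)]:print(nm,ray(d,px,z))
E
```

```text
block -0.2608273148703845 [ 0.590848   -0.18103136] [[-0.70724739  0.19693515]
 [ 0.3505261  -0.14968446]
 [-0.46249183 -0.35965361]
 [ 0.81921312  0.31240292]]
[[ 0.45750809 -0.06389923  0.008     ]
 [ 0.41683139 -0.21580672  0.008     ]]
all -0.26143655500468743 [ 0.59114296 -0.18109022] [[-0.37658645  0.10646392]
 [ 0.59878501 -0.21813506]
 [-0.20322261 -0.3869032 ]
 [ 1.16088436  0.26313271]
 [-0.25079586  1.44555011]
 [-0.92906445 -1.21010848]]
dial [ 0.4848808  -0.15265868]
headtop [[ 0.6090461  -0.1668619   0.14      ]
 [ 0.60265371 -0.19907924  0.14      ]
 [ 0.57748928 -0.19331853  0.14      ]
 [ 0.58511461 -0.16069347  0.14      ]] [ 0.59357593 -0.17998828  0.14      ] 0.032845386642563666 0.02581539459666193
dot -1.1973958480338238 0.0354256856700113
dot -0.5954329632649054 0.03600746226992801
dot 0.009029621122846101 0.03631734824523723
dot 0.6138337572955208 0.036561432277869926
ptr [array([-0.01365951, -0.00935604]), array([0.01390017, 0.01225532]), array([0.018236  , 0.01660765])]
(-0.035, 0.07, 0.069) [240.06675272 209.64566599] scene crop [377.3337636  175.22832993] topcrop [ 94.55745785 313.31132302]
(0.035, 0.07, 0.069) [244.03516743 226.98985672] scene crop [397.17583715 261.94928358] topcrop [117.86367806 215.537143  ]
(0.035, -0.07, 0.069) [184.14903551 233.73317675] scene crop [ 97.74517753 295.66588373] topcrop [318.26558305 264.1325996 ]
(0, 0, 0.14) [211.14419227 197.10621987] scene crop [232.72096134 112.53109935] topcrop [221.65995387 268.17100074]
(-0.11, 0, 0.0815) [208.97199415 191.4988074 ] scene crop [221.85997076  84.494037  ] topcrop [173.57806877 445.13542356]
(-0.16, 0.08, 0.008) [238.2615271 200.4594346] scene crop [368.3076355  129.29717302] topcrop [ 33.9343775  496.39801383]
mallet [[0.69133262 0.00726941 0.04      ]]
big [[ 0.736496   -0.14145648  0.16      ]]
gouge [[ 0.54682993 -0.32977317  0.013     ]]
off [[ 0.73025302 -0.30048191  0.022     ]]
```

Candidates for the stop:
- In the socket: scene (212,205), top (340,218).
- Bigger free-standing one: scene (249,225), top (323,168).
- Small one: scene (112,262), top (425,207).

I choose the one in the socket. The crops show brass keepers beside its shank. The dial pointer is at about 0.52, so it sits on the 0.6 click.

The socket is at (0.591, -0.181) with yaw -0.261, and the fit residuals are within 1.5 mm. I'm going to the dial first.

Request:
arm_command(dr=[[0,0,0],[0,0,0],[0,0,0],[0,0,0],[0,0,0],[0,0,0],[0,0,0],[0,0,0],[0,0,0],[0,0,0],[0,0,0],[0,0,0]], translation=[[-34,-34,0],[-34,-34,0],[-34,-34,0],[-34,-34,0],[-34,-34,0],[-34,-34,0],[-34,-34,0],[-34,-34,0],[-34,-34,0],[-34,-34,0],[-34,-34,0],[-34,-34,0]], claw=[85,85,85,85,85,85,85,85,85,85,85,85])

```text
t: 1.3
tcp_pos: [0.4317, -0.0227, 0.3038]
tool_rot: [0.598, 3.084, 0.0]
ft_force: [1.1, 0.4, 0.3]
grip_width: 0.0855
```

Request:
arm_command(dr=[[0,0,0],[0,0,0],[0,0,0],[0,0,-0.103],[0,0,-0.103],[0,0,-0.103],[0,0,-0.103],[0,0,-0.103],[0,0,-0.103],[0,0,-0.105],[0,0,0]], translation=[[-34,-34,0],[-34,-34,0],[-34,-34,0],[0,0,15],[0,0,15],[0,0,15],[0,0,15],[0,0,15],[0,0,15],[0,0,0],[0,0,0]], claw=[85,85,85,70,60,50,50,50,50,50,50])

```text
t: 2.4
tcp_pos: [0.4875, -0.1531, 0.213]
tool_rot: [0.531, -3.095, -0.002]
ft_force: [-0.0, 0.1, -0.0]
grip_width: 0.0496
```

```bash
cat >> h.py <<'E'
from scipy.spatial.transform import Rotation as Ro
def rep(s,target=None,yaw=None):
    R=Ro.from_rotvec(s["tool_rot"]).as_matrix(); y=R[:,1]
    print("t",s["t"],"tcp",s["tcp_pos"].round(4),"yawy",round(np.arctan2(y[1],y[0]),4),"z",R[:,2].round(3),"F",s["ft_force"].round(1),"T",s["wrist_torque"].round(2),"w",round(s["grip_width"],4),"q",s["q"].round(2))
    if target is not None: print("tool delta mm",(R.T@(np.array(target)-s["tcp_pos"])*1000).round(1))
E
python3 - <<'E'
from cell import *
from h import *
rep(observe(),[.4849,-.1526,.133])
d=get_image("top");c=d["pixels"][150:295,285:400];cv2.imwrite("pics/t1.png",cv2.resize(c,None,fx=4,fy=4))
E
```

```text
t 2.4 tcp [ 0.4875 -0.1531  0.213 ] yawy 1.9107 z [-0.002  0.001 -1.   ] F [-0.   0.1 -0. ] T [-0.03  0.04  0.  ] w 0.0496 q [-0.45  0.34 -0.43  0.81  0.   -0.79]
tool delta mm [ 2.1  1.2 80. ]
```

View pics/t1.png

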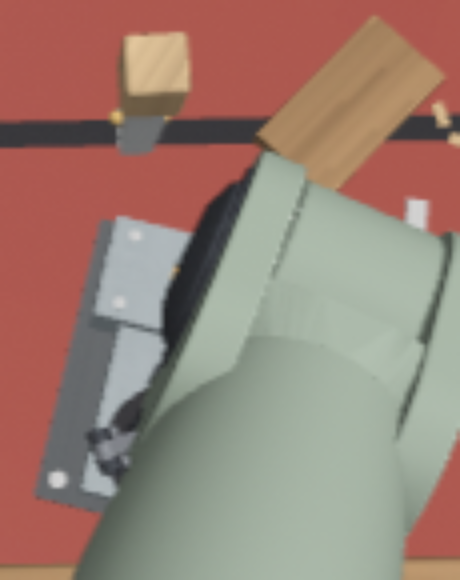

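Request:
arm_command(dr=[[0,0,0],[0,0,0],[0,0,0],[0,0,0],[0,0,0],[0,0,0]], translation=[[2,1,10],[0,0,20],[0,0,20],[0,0,15],[0,0,10],[0,0,4]], claw=[50,50,50,50,50,50])

```text
t: 3.05
tcp_pos: [0.4852, -0.1528, 0.1338]
tool_rot: [0.53, -3.095, -0.001]
ft_force: [0.1, -0.1, 0.1]
grip_width: 0.0499
```

Run:
```python
from cell import *
from h import *
rep(observe(),[.4849,-.1526,.133])
d=get_image("scene");c=d["pixels"][140:260,150:290];cv2.imwrite("pics/s1.png",cv2.resize(c,None,fx=5,fy=5))
```

```text
t 3.05 tcp [ 0.4852 -0.1528  0.1338] yawy 1.9103 z [-0.001  0.001 -1.   ] F [ 0.1 -0.1  0.1] T [ 0.02 -0.03 -0.  ] w 0.0499 q [-0.45  0.44 -0.52  0.61 -0.   -0.79]
tool delta mm [0.2 0.3 0.8]
```

View pics/s1.png

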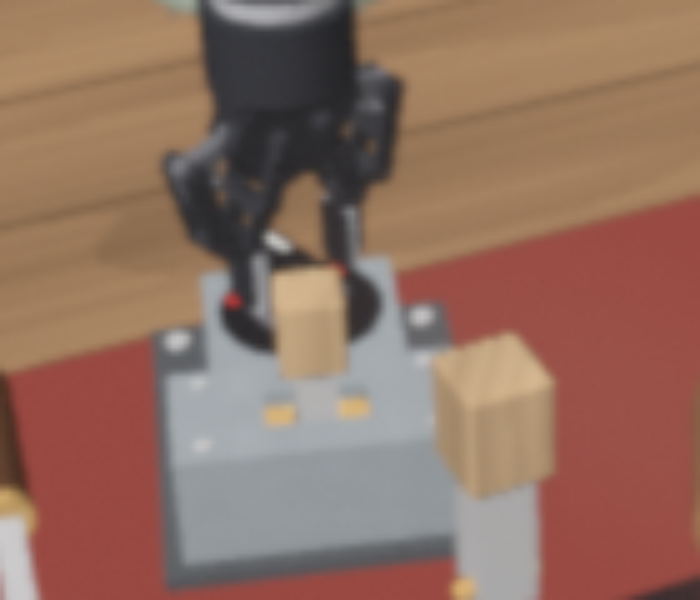

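The fingers straddle the bar, at about (250,290) and (340,240) in the crop, and nothing is touching. Closing now.

Request:
arm_command(dr=[[0,0,0],[0,0,0],[0,0,0],[0,0,0],[0,0,0],[0,0,0],[0,0,0],[0,0,0]], translation=[[0,0,0],[0,0,0],[0,0,0],[0,0,0],[0,0,0],[0,0,0],[0,0,0],[0,0,0]], claw=[30,20,8,8,8,8,8,8], squeeze=50)

```text
t: 3.9
tcp_pos: [0.4858, -0.1518, 0.1358]
tool_rot: [-0.533, 3.095, 0.004]
ft_force: [-1.8, 4.4, 4.9]
grip_width: 0.0127
```

Request:
arm_command(dr=[[0,0,0],[0,0,0.06],[0,0,0.06],[0,0,0.06],[0,0,0.06],[0,0,0.06],[0,0,0.06],[0,0,0.06],[0,0,0.06],[0,0,0.06],[0,0,0.06],[0,0,0.0]], translation=[[0,0,-2.5],[0,0,0],[0,0,0],[0,0,0],[0,0,0],[0,0,0],[0,0,0],[0,0,0],[0,0,0],[0,0,0],[0,0,0],[0,0,0]], claw=[8,8,8,8,8,8,8,8,8,8,8,8])

```text
t: 5.1
tcp_pos: [0.4858, -0.153, 0.136]
tool_rot: [-0.407, -3.115, -0.001]
ft_force: [6.2, -1.6, -21.8]
grip_width: 0.0128
```

Run:
```python
from cell import *
from h import *
rep(observe(),[.4849,-.1526,.133])
```

```text
t 5.1 tcp [ 0.4858 -0.153   0.136 ] yawy 1.311 z [-0.001  0.001 -1.   ] F [  6.2  -1.6 -21.8] T [-0.32 -1.28 -0.03] w 0.0128 q [-0.45  0.43 -0.52  0.62  0.   -0.19]
tool delta mm [1.  0.2 3. ]
```

Request:
arm_command(dr=[[0,0,0],[0,0,0],[0,0,0],[0,0,0],[0,0,0],[0,0,0],[0,0,0],[0,0,0],[0,0,0],[0,0,0]], translation=[[0,0,1.5],[0,0,0],[0,0,0],[0,0,0],[0,0,0],[0,0,0],[0,0,-15],[0,0,-30],[0,0,-45],[0,0,-20]], claw=[8,20,35,50,50,50,50,50,50,50])

```text
t: 6.1
tcp_pos: [0.4869, -0.1537, 0.2494]
tool_rot: [0.406, 3.111, -0.002]
ft_force: [-0.6, -0.8, 0.4]
grip_width: 0.0498
```

Run:
```python
from cell import *
from h import *
rep(observe(),[.5911,-.1811,.24])
d=get_image("scene");c=d["pixels"][140:260,150:290];cv2.imwrite("pics/s2.png",cv2.resize(c,None,fx=5,fy=5))
d=get_image("top");c=d["pixels"][150:295,285:400];cv2.imwrite("pics/t2.png",cv2.resize(c,None,fx=4,fy=4))
```

```text
t 6.1 tcp [ 0.4869 -0.1537  0.2494] yawy 1.3111 z [ 0.004 -0.002 -1.   ] F [-0.6 -0.8  0.4] T [-0.03 -0.06 -0.01] w 0.0498 q [-0.45  0.3  -0.38  0.89 -0.   -0.19]
tool delta mm [-107.7    0.2    9.9]
```

View pics/s2.png

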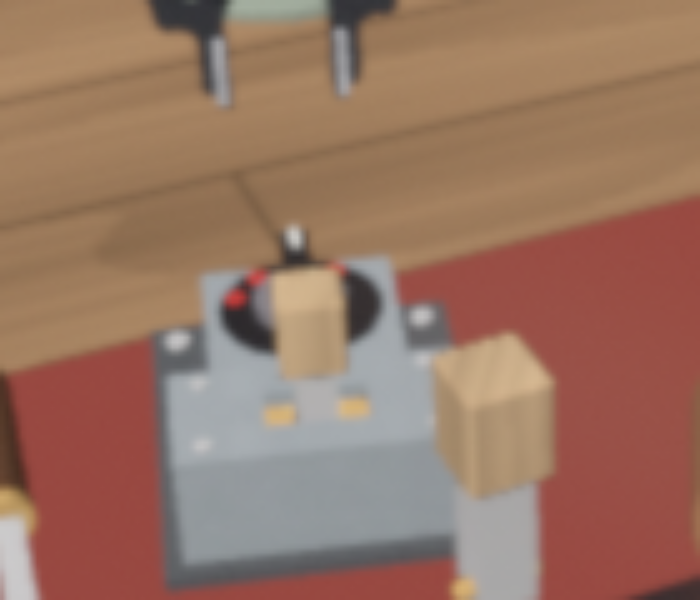

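View pics/t2.png

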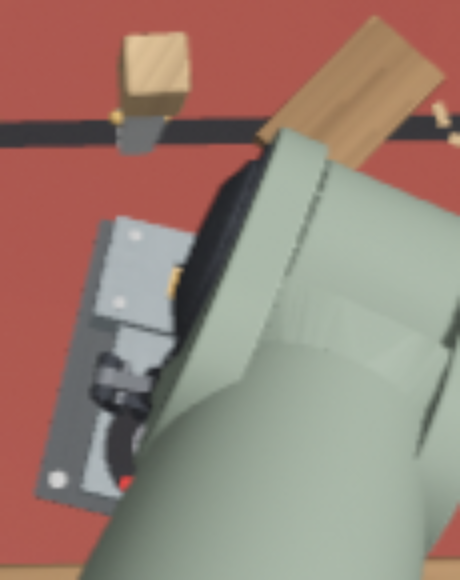

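The pointer's white tip at crop (293,240) now sits in line with the stop, between the red dots, so the dial is on green. Moving over the stop.

Request:
arm_command(dr=[[0,0,0],[0,0,0],[0,0,0],[0,0,0],[0,0,0.13],[0,0,0.13],[0,0,0.13],[0,0,0.13],[0,0,0.13],[0,0,0.13],[0,0,0.13],[0,0,0.13]], translation=[[-27,0,-4],[-27,0,0],[-27,0,0],[-27,0,0],[0,0,0],[0,0,0],[0,0,0],[0,0,0],[0,0,0],[0,0,0],[0,0,0],[0,0,0]], claw=[64,64,64,64,64,64,64,64,64,64,64,64])

```text
t: 7.4
tcp_pos: [0.5896, -0.1806, 0.2482]
tool_rot: [-1.906, -2.494, 0.001]
ft_force: [-0.0, -0.3, 1.0]
grip_width: 0.064
```

Request:
arm_command(dr=[[0,0,0.13],[0,0,0.13],[0,0,0.13],[0,0,0.142],[0,0,0],[0,0,0]], translation=[[0,0,0],[0,0,0],[0,0,0],[0,0,0],[0,0,0],[0,0,0]], claw=[64,64,64,64,64,64])

```text
t: 8.0
tcp_pos: [0.5898, -0.1807, 0.2489]
tool_rot: [-2.488, -1.916, 0.001]
ft_force: [0.2, -0.7, -0.3]
grip_width: 0.0639
```

Run:
```python
from cell import *
from h import *
rep(observe(),[.5911,-.1811,.175])
d=get_image("scene");c=d["pixels"][140:260,150:290];cv2.imwrite("pics/s3.png",cv2.resize(c,None,fx=5,fy=5))
```

```text
t 8.0 tcp [ 0.5898 -0.1807  0.2489] yawy -0.2581 z [-0.001  0.001 -1.   ] F [ 0.2 -0.7 -0.3] T [ 0.04 -0.02  0.02] w 0.0639 q [-0.42  0.49 -0.09  1.   -0.    1.41]
tool delta mm [-0.1  1.5 73.8]
```

View pics/s3.png

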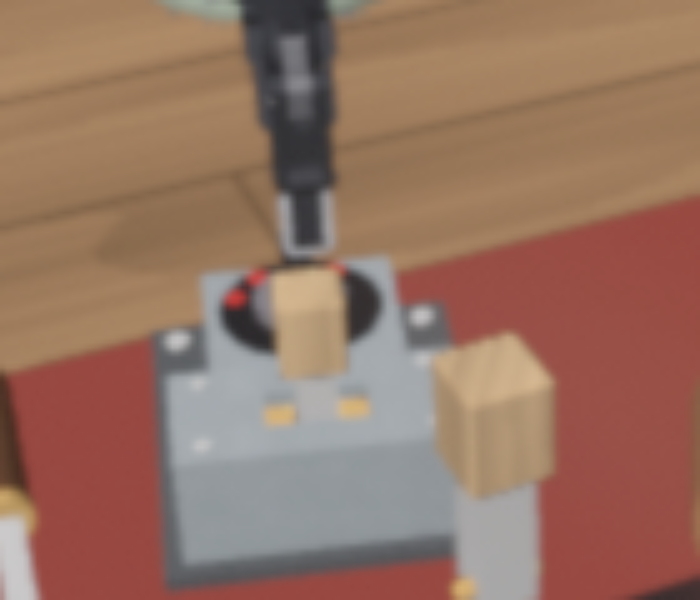

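Request:
arm_command(dr=[[0,0,0],[0,0,0],[0,0,0],[0,0,0],[0,0,0],[0,0,0],[0,0,0],[0,0,0],[0,0,0],[0,0,0],[0,0,0],[0,0,0]], translation=[[0,1.5,15],[0,0,20],[0,0,20],[0,0,15],[0,0,5],[0,0,0],[0,0,0],[0,0,0],[0,0,0],[0,0,0],[0,0,0],[0,0,0]], claw=[64,64,64,64,64,45,35,20,20,20,20,20], squeeze=50)

```text
t: 9.25
tcp_pos: [0.5915, -0.1813, 0.1758]
tool_rot: [2.491, 1.913, -0.0]
ft_force: [-4.4, 1.5, 6.1]
grip_width: 0.0313
```

Run:
```python
from cell import *
from h import *
rep(observe(),[.5911,-.1811,.174])
d=get_image("scene");c=d["pixels"][140:260,150:290];cv2.imwrite("pics/s4.png",cv2.resize(c,None,fx=5,fy=5))
```

```text
t 9.25 tcp [ 0.5915 -0.1813  0.1758] yawy -0.2609 z [ 0. -0. -1.] F [-4.4  1.5  6.1] T [ 0.2   0.92 -0.  ] w 0.0313 q [-0.42  0.56 -0.18  0.84 -0.    1.42]
tool delta mm [ 0.1 -0.4  1.8]
```

View pics/s4.png

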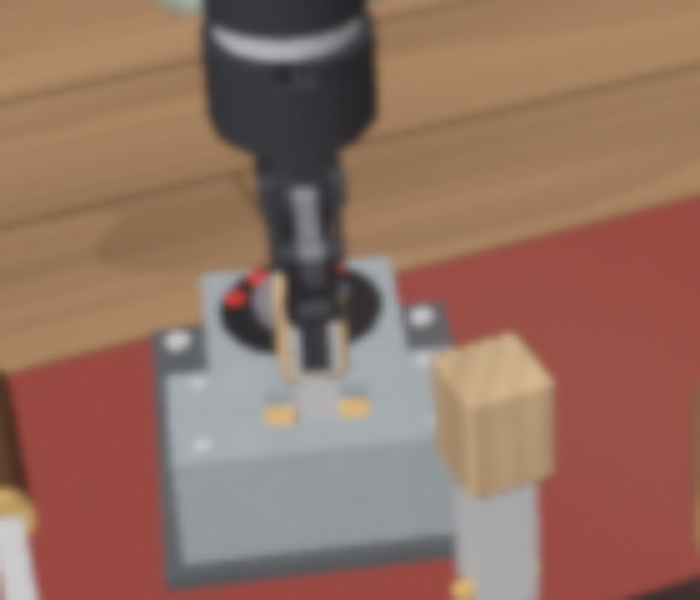

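Request:
arm_command(dr=[[0,0.04,0],[0,0.04,0],[0,0.04,0],[0,0.04,0],[0,0.04,0],[0,0,0],[0,0,0]], translation=[[-6.3,0,0.1],[-6.3,0,0.1],[-6.3,0,0.1],[-6.3,0,0.1],[-6.3,0,0.1],[0,0,0],[0,0,0]], claw=[20,20,20,20,20,20,20])

```text
t: 10.0
tcp_pos: [0.5833, -0.2114, 0.1725]
tool_rot: [-2.387, -1.832, -0.241]
ft_force: [-3.8, 1.2, 5.8]
grip_width: 0.0312
```

```bash
cat >> h.py <<'E'
th0=-.2614;S=np.array([[np.cos(th0),-np.sin(th0),0],[np.sin(th0),np.cos(th0),0],[0,0,1]]);T0=np.array([.5911,-.1811,0])
def sock(s):
    R=Ro.from_rotvec(s["tool_rot"]).as_matrix()
    g=s["tcp_pos"]+R[:,2]*.055
    print("grasp in socket mm",(S.T@(g-T0)*1000).round(1),"toolz",(S.T@R[:,2]).round(3))
E
python3 - <<'E'
from cell import *
from h import *
s=observe();rep(s);sock(s)
d=get_image("scene");c=d["pixels"][140:260,150:290];cv2.imwrite("pics/s5.png",cv2.resize(c,None,fx=5,fy=5))
E
```

```text
t 10.0 tcp [ 0.5833 -0.2114  0.1725] yawy -0.2617 z [ 0.052  0.193 -0.98 ] F [-3.8  1.2  5.8] T [0.59 0.89 0.16] w 0.0312 q [-0.54  0.59 -0.14  0.9   0.19  1.29]
grasp in socket mm [  0.3 -20.3 118.7] toolz [-0.    0.2  -0.98]
```

View pics/s5.png

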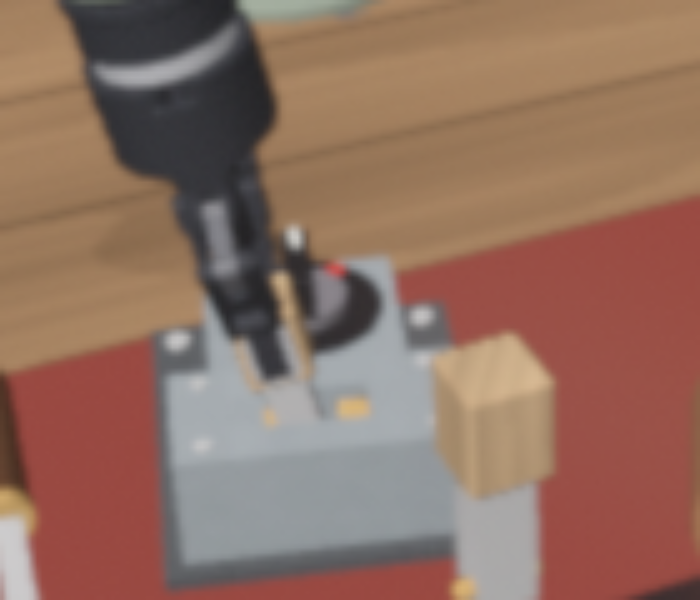

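It leaned to 0.2 rad, and the -y keeper near crop (270,415) is pushed back. Now the other way.

Request:
arm_command(dr=[[0,-0.04,0],[0,-0.04,0],[0,-0.04,0],[0,-0.04,0],[0,-0.04,0],[0,-0.04,0],[0,-0.04,0],[0,-0.04,0],[0,-0.04,0],[0,-0.04,0],[0,0,0],[0,0,0]], translation=[[6.3,0,0.1],[6.3,0,0.1],[6.3,0,0.1],[6.3,0,0.1],[6.3,0,0.1],[6.3,0,0.1],[6.3,0,0.1],[6.3,0,0.1],[6.3,0,0.1],[6.3,0,0.1],[0,0,0],[0,0,0]], claw=[20,20,20,20,20,20,20,20,20,20,20,20])

```text
t: 11.25
tcp_pos: [0.5993, -0.1512, 0.1726]
tool_rot: [2.387, 1.834, -0.241]
ft_force: [-4.9, 0.3, 5.5]
grip_width: 0.0309
```

Run:
```python
from cell import *
from h import *
s=observe();rep(s);sock(s)
d=get_image("scene");c=d["pixels"][140:260,150:290];cv2.imwrite("pics/s6.png",cv2.resize(c,None,fx=5,fy=5))
```

```text
t 11.25 tcp [ 0.5993 -0.1512  0.1726] yawy -0.2607 z [-0.052 -0.193 -0.98 ] F [-4.9  0.3  5.5] T [-0.34  1.18 -0.18] w 0.0309 q [-0.29  0.57 -0.18  0.82 -0.2   1.54]
grasp in socket mm [  0.2  20.  118.7] toolz [-0.    -0.199 -0.98 ]
```

View pics/s6.png

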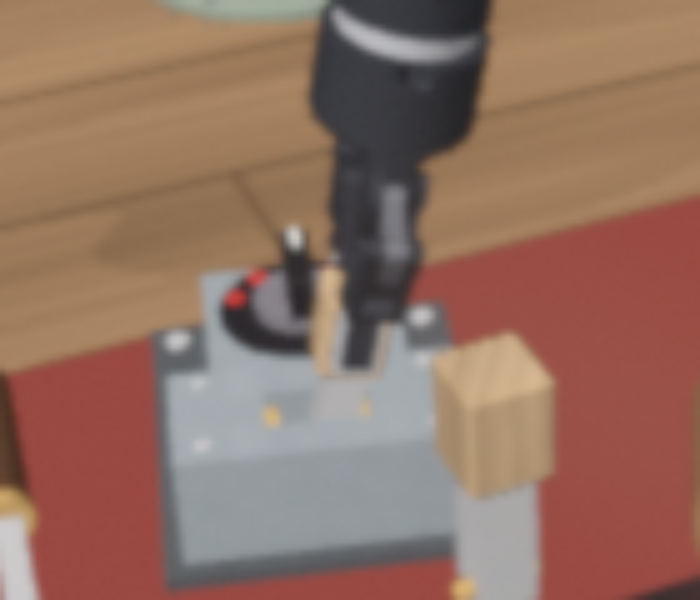

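Request:
arm_command(dr=[[0,0.04,0],[0,0.04,0],[0,0.04,0],[0,0.04,0],[0,0.04,0],[0,0,0],[0,0,0]], translation=[[-6.3,0,0.1],[-6.3,0,0.1],[-6.3,0,0.1],[-6.3,0,0.1],[-6.3,0,0.1],[0,0,0],[0,0,0]], claw=[20,20,20,20,20,20,20])

```text
t: 12.0
tcp_pos: [0.591, -0.1819, 0.1759]
tool_rot: [-2.492, -1.911, -0.001]
ft_force: [-4.8, 0.1, 5.5]
grip_width: 0.0317
```

Run:
```python
from cell import *
from h import *
s=observe();rep(s);sock(s)
d=get_image("scene");c=d["pixels"][170:230,170:250];cv2.imwrite("pics/s7.png",cv2.resize(c,None,fx=9,fy=9,interpolation=cv2.INTER_CUBIC))
```

```text
t 12.0 tcp [ 0.591  -0.1819  0.1759] yawy -0.2627 z [ 0.     0.002 -1.   ] F [-4.8  0.1  5.5] T [ 0.19  1.23 -0.02] w 0.0317 q [-0.42  0.56 -0.18  0.84  0.    1.42]
grasp in socket mm [ 1.000e-01 -7.000e-01  1.209e+02] toolz [-0.     0.001 -1.   ]
```

View pics/s7.png

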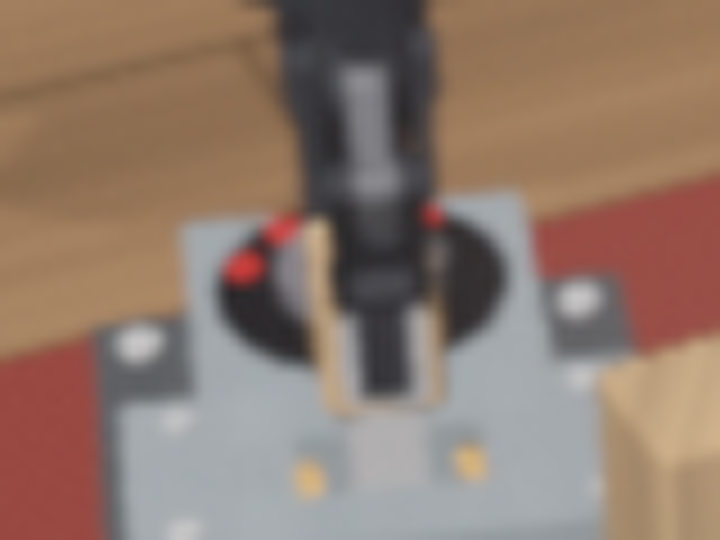

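Gaps of about 6–8 mm now show on both sides of the shank, with the keeper edges at crop (328,475) and (455,460). Lifting gently.

Request:
arm_command(dr=[[0,0,0],[0,0,0],[0,0,0],[0,0,0],[0,0,0],[0,0,0]], translation=[[0,-0.6,-2],[0,0,-3],[0,0,-3],[0,0,-3],[0,0,-3],[0,0,0]], claw=[20,20,20,20,20,20])

```text
t: 12.65
tcp_pos: [0.5912, -0.181, 0.1898]
tool_rot: [2.491, 1.914, 0.0]
ft_force: [-0.6, 1.0, -2.1]
grip_width: 0.0315
```

Run:
```python
from cell import *
from h import *
s=observe();rep(s);sock(s)
```

```text
t 12.65 tcp [ 0.5912 -0.181   0.1898] yawy -0.2608 z [ 0. -0. -1.] F [-0.6  1.  -2.1] T [0.06 0.23 0.  ] w 0.0315 q [-0.42  0.54 -0.16  0.87  0.    1.42]
grasp in socket mm [1.000e-01 1.000e-01 1.348e+02] toolz [ 0.  0. -1.]
```

Request:
arm_command(dr=[[0,0,0],[0,0,0],[0,0,0],[0,0,0],[0,0,0],[0,0,0],[0,0,0],[0,0,0],[0,0,0],[0,0,0],[0,0,0],[0,0,0]], translation=[[0,0,-5],[0,0,-8],[0,0,-8],[0,0,-8],[0,0,-8],[0,0,-8],[0,0,-8],[0,0,-8],[0,0,-8],[0,0,-3],[0,0,0],[0,0,0]], claw=[20,20,20,20,20,20,20,20,20,20,20,20])

```text
t: 13.85
tcp_pos: [0.5909, -0.181, 0.2611]
tool_rot: [-2.491, -1.913, 0.0]
ft_force: [-0.1, 0.3, -2.6]
grip_width: 0.0316
```

Run:
```python
from cell import *
from h import *
s=observe();rep(s);sock(s)
d=get_image("scene");c=d["pixels"][140:260,150:290];cv2.imwrite("pics/s8.png",cv2.resize(c,None,fx=5,fy=5))
cv2.imwrite("pics/t8.png",get_image("top")["pixels"])
for z in(.069,.094): print((proj(d,[.5911,-.1811,z])-[150,140]+.5)*5)
print((proj(d,np.r_[(S@[-.133,0,.0815]+T0)])-[150,140]+.5)*5)
```

```text
t 13.85 tcp [ 0.5909 -0.181   0.2611] yawy -0.261 z [-0.  0. -1.] F [-0.1  0.3 -2.6] T [ 0.01 -0.01 -0.01] w 0.0316 q [-0.42  0.48 -0.07  1.02 -0.    1.42]
grasp in socket mm [-2.000e-01  0.000e+00  2.061e+02] toolz [-0.  0. -1.]
[[317.87961129 408.79604436]]
[[314.54167928 367.26849253]]
[[293.68907239 235.44278853]]
```

View pics/s8.png

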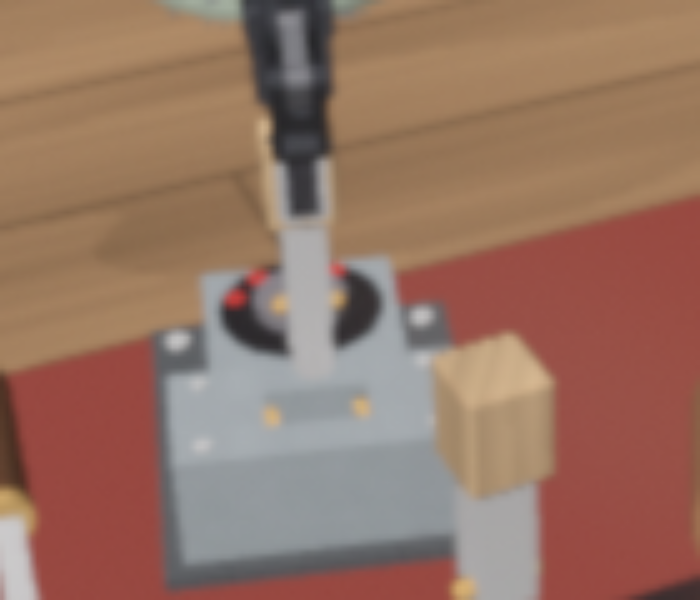

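View pics/t8.png

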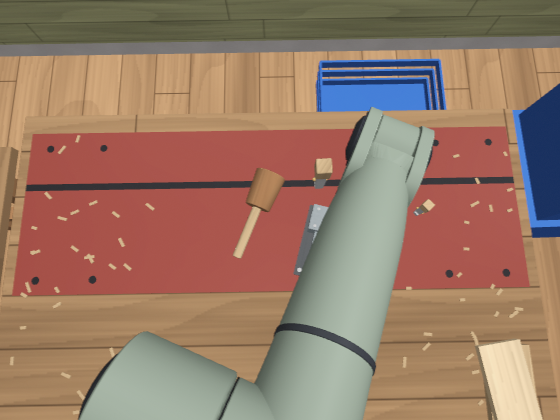

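The stop hangs straight over the hole: its foot is at crop (313,378), against (314,367) predicted for 25 mm up. Its weight reads 2.6 N on the wrist, and no side force shows. Handing in.

```bash
python3 -c "
from cell import *
print(finish_job())"
```

```text
the job is handed in; nothing more can be done
None
```

I turned the dial from 0.6 to the green mark and rocked the stop 0.2 rad to each side. Both keepers moved back about 6–8 mm, judged from the image. I then lifted the stop out, and the job was handed in at about 14 s of the 51 s allowed; no verdict was reported.

**Last checks:**
- **Stop:** it hangs upright about 23–25 mm above the socket, within about 1 mm of the hole's centre by the gripper pose. The grip is 31.6 mm wide, and the wrist reads 2.6 N of weight with no side load.
- **Dial:** before the rocking, its pointer was within about 1 pixel of where 1.2 should be. In the last picture the stop hides it; the gripper did not go back to the dial.
- **Loose items:** the mallet has not moved in the last top view. The arm hid the gouge and offcut there, so I could not check them at the end; no move went near them.

**Small disagreements:**
- The wrist weight of 2.6 N is a little under the 3.4 N expected for 0.35 kg.
- The jaws pushed about 2 mm off the dial's disc as they closed. I raised the arm to correct that and pulled up on the bar with about 22 N for a moment, within the 120 N wrist limit.

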